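# Sort the spares and take the end cap off the torch, whichever way it unscrews

### The arm

A 6-joint arm with a two-finger parallel gripper is mounted at the origin on the work surface. World frame = base frame: x ahead of the robot, y to its left, z up, the work surface at z = 0. Lengths are in mm, angles in rad, forces in N, time in s.
With the tool pointing down it reaches from about 400 to 825 mm from the base axis. Payload 7 kg.
Tool frame: the origin (TCP) lies midway between the tips of the shut fingers; the grasp point (between the pads) lies 19 mm behind it (manip.pinch_z is the distance from the TCP to the grasp point, in mm); z points along the fingers, y is the direction in which the jaws open and shut (so a half turn about z gives the same grasp; the last joint's range is limited). The gripper opens to 85 mm and grips with 20 to 120 N. Pads are 22 mm wide; open, the fingers measure 114 mm over their backs; the gripper's body (76 mm by 85 mm) begins 54 mm behind the grasp point. The pads swing forward as they close: fully open they stand 13 mm farther back than shut.
Start: joints at [1.623, 0.359, 0.012, 0, -1.224, -0.288], TCP at [157.705, 656.296, 231.302] pointing down, gripper open.
Joint ranges: [-3.07, 3.07], [-1.43, 2.12], [-1.02, 1.25], [-3.03, 1.67], [-3.05, -0], [-3.03, 3.03]. Speed limits (rad/s): [2.39, 2.39, 3.01, 3.14, 3.14, 3.14].

### API

Orientations are given as [roll, pitch, yaw] about the fixed x, y, z axes, in that order (R = Rz(yaw) Ry(pitch) Rx(roll)).
In Python, from cell import manip gives the robot as it stands.
- The arm moves only by the tool drive_tool, never from a script. Its argument "series" is a list of rows, each a list of 4 numbers: the shift along the tool's x, y, z in units of 25 mm (1.0 is 25 mm), then the turn about the tool's z in units of 8 degrees (1.0 is 8 degrees). A call has 1 to 5 rows; each row is the pose to reach, as a shift and turn from the pose commanded when the call began, along the tool's axes at that moment; what a row does not reach only later rows make up. A row lasts 1/10 s, in which the tool goes at most 50 mm and 8.59 degrees, less where a joint would pass 70% of its speed; a pose out of reach is approached as far as the arm can. A call with a gripper value outside its range is refused whole. "claw" is the opening in per cent of the stroke, from 0 (shut) to 100 (fully open), set as the call begins (left out, the last holds). The fingers move at their own pace and stop on an object; the grip force is fixed at half the most. Time passes only in rows, so rows that repeat a pose let the fingers close. It gives the time, the measured TCP pose, the force and the opening at its end, in the units of the state.
- manip.get_state(): the state, without advancing time (a new reading comes with each control period).
- manip.get_image(name): name is "scene" or "top"; returns the picture (480x640x3 uint8, blue, green, red); there is no depth.
- manip.camera_info(name): a dict with "vfov" (degrees; the focal length in pixels is half the picture's height over the tangent of half this angle, whatever the lens; pixels are square), "cx", "cy" (the principal point, pixels), "extrinsics" (4x4, takes a point from camera to world coordinates). Camera axes: x right, y down, z forward; pixel columns grow to the right and rows downward; lengths in mm; the calibration is good to about 2 mm. A picture is of the moment at which its call begins. camera_info takes no time and is no camera call.
- manip.sign_off(): hands the job in, once; it reports no verdict.
The state is a dict: "t": time; "joints": joint angles; "qvel": joint speeds; "joint_efforts": joint torques, N m; "position": TCP position; "ee_rot": TCP orientation; "force": force on the tool from outside, world axes, zero at the start; "moment": the same for the moment, N m; "gripper_width": finger opening in mm.
Only numpy, scipy, OpenCV 4.12 (cv2) and the standard library are available. Lean on these libraries where they do the work, as an engineer would, in place of code of your own. Each camera call takes 0.05 s, during which the arm holds its last target.

### The job

So that no spare gets mixed up with what is inside the torch, first put the loose battery cell into the open clear box and the loose rubber ring into the round bowl. Then take the winged end cap off the torch standing head-down: nobody knows whether its thread is right- or left-handed, so try it both ways until it turns free, and lift it off. Finish while still holding the cap, at rest and roughly upright, at least 5 cm clear above the torch, with everything else left where it stands.

Things in the scene. Friction and masses are not known exactly. Their poses are not given: they have to be found in the camera images.
- torch: blue torch, fixed head-down in a dark steel foot (96 mm across) that is screwed to the top, so it cannot turn or move. Its barrel is 60 mm across and its open tail end (rim) faces up 120 mm above the table. Origin on the barrel's axis at table height, z up
- torch_mouth (a point): point on the barrel's axis in the rim's plane, 120 mm above the table. Thread: one way (clockwise or anticlockwise from above, differs from run to run, cannot be seen) the cap is blocked hard within 12 degrees; the other way it turns almost without resistance, lifts straight off at 60 degrees of turn (give or take 4), and meets a hard stop at 65 to 78 degrees
- cap: black winged end cap, 70 g, held on the torch by its thread only. Flange 59 mm across, 6 mm thick, lies on the rim; origin on the axis at the flange's underside, z up. A short three-start quick thread reaches 12.5 mm below the flange. Away from the free angle an upward pull is held fast after about 1.5 mm
- cap_grip (a point): middle of the cap's upright grip bar, 21 mm above the cap's origin. The bar is 52 mm long along the cap's x axis, 14 mm thick (flat sides face the cap's +y and -y), rises from the flange's top (6 mm above the cap's origin) to 36 mm above the origin. Axes as the cap's
- cell: spare battery cell, plain steel cylinder 26 mm across and 48 mm high plus a 2 mm nub on top, standing upright on the table, about 90 g; its origin is the centre of its underside
- seal: black rubber sealing ring lying flat on the table, 44 mm outside, 26 mm inside, 14 mm thick, 30 g; its origin is the centre of its underside
- box: open clear plastic box, 140 mm (its x) by 120 mm (its y), 45 mm high, walls and floor 4 mm, loose, 0.35 kg; its origin is the centre of its underside
- bowl: round white ceramic bowl, 136 mm across the rim, 50 mm high, wall and floor about 4 to 5 mm, narrower towards the bottom, loose, 0.4 kg; its origin is the centre of its underside
- mug: steel mug 80 mm across, 85 mm high, a bystander; its origin is the centre of its underside
- jar: closed glass jar 60 mm across, 70 mm high, a bystander; its origin is the centre of its underside
- driver: screwdriver 170 mm long lying along its x axis, a bystander; its origin is the centre of its underside
- boxlid: the box's clear lid lying flat, 144 by 124 by 8 mm, a bystander; its origin is the centre of its underside
- can: closed can 66 mm across, 90 mm high, a bystander; its origin is the centre of its underside
- dish: blue ceramic plate 110 mm across, 20 mm high, a bystander; its origin is the centre of its underside
There are look-alikes about, which are no part of the job. Of the things that look like the seal, take the one that is farthest to the robot's left at the start. Of the things that look like the cap, the larger one is meant.

How it is judged (in metres and radians):
On the way, in this order (a step that is already met when the one before it is completed fails the run):
1. the cell lies in the clear box and the ring in the bowl, both let go, with the cap still on the torch (x of cell in the frame of box between -0.068 and 0.068 m and y of cell in the frame of box between -0.058 and 0.058 m and z of cell in the frame of box between 0 and 0.04 m and contact force between the fingers and cell below 0.05 N and horizontal distance between seal and bowl below 0.055 m and z of seal in the frame of bowl between 0 and 0.045 m and contact force between the fingers and seal below 0.05 N and z of cap in the frame of torch_mouth below 0.006 m), for 0.2 s.
2. the cap is off the torch: its flange at least 20 mm above the rim, with the gripper on it (z of cap in the frame of torch_mouth above 0.02 m and contact force between the fingers and cap above 0.5 N), for 0.1 s.
At the end, for the whole second after the job is handed in: The fingers hold the cap (over 1 N), flange 50 mm or more above the torch's rim, tilt under 0.5 rad, under 30 mm/s, touching nothing else; cell at rest in the upright clear box (origin under 40 mm up), ring at rest in the upright bowl (within 55 mm of its axis, under 45 mm up), both let go (x of cell in the frame of box between -0.068 and 0.068 m and y of cell in the frame of box between -0.058 and 0.058 m and z of cell in the frame of box between 0 and 0.04 m and contact force between the fingers and cell below 0.05 N and horizontal distance between seal and bowl below 0.055 m and z of seal in the frame of bowl between 0 and 0.045 m and contact force between the fingers and seal below 0.05 N and linear speed of each of cell, seal, cap below 0.03 m/s and angle between each of box, bowl's own z axis and vertical below 0.1 rad and z of cap in the frame of torch_mouth above 0.05 m and contact force between the fingers and cap above 1 N and contact force between cap and torch below 0.05 N and contact force between cap and box below 0.05 N and contact force between cap and bowl below 0.05 N and contact force between cap and mug below 0.05 N and contact force between cap and jar below 0.05 N and contact force between cap and driver below 0.05 N and contact force between cap and boxlid below 0.05 N and contact force between cap and can below 0.05 N and contact force between cap and dish below 0.05 N and angle between cap's own z axis and vertical below 0.5 rad); the arm keeps its last pose, push and grip.
It fails at once if a bystander (mug, jar, screwdriver, box lid, can, plate) is shifted more than 40 mm (distance of any of mug, jar, driver, boxlid, can, dish from where it was at the start of the episode above 0.04 m).
It fails at once if the clear box or the bowl is shifted more than 40 mm (distance of any of box, bowl from where it was at the start of the episode above 0.04 m).
It also fails if it takes over 69 s, if anything falls off the work surface, if the arm or the gripper's body presses on something with over 40 N, if the wrist force passes 120 N, or if a joint passes its speed limit or range.

## Working session

There is one attempt and no reset: what is moved stays moved. The work goes in short steps, Python scripts to look and compute and a tool call to move; the robot and the scene stay as the last step left them, time stands still between calls to the robot, and variables do not carry over. Pictures are saved under pics/ and viewed, and the job is handed in when it is done.

Besides the shell and the picture viewer there is one more tool, called by a JSON object that holds its "fn" and its "kwargs", one argument or row to a line. drive_tool: Moves the arm, as the interface text tells. Its arguments: {"type":"object","properties":{"series":{"type":"array"},"claw":{"type":"number"}},"required":["series"]}

```bash
ls; mkdir -p pics
python3 - <<'E'
from cell import manip
import cv2
print(manip.get_state())
for n in("scene","top"):
    print(n,manip.camera_info(n)); cv2.imwrite(f"pics/{n}0.png",manip.get_image(n))
E
```

```text
pics
{'t': 0.0, 'joints': array([ 1.62309176e+00,  3.59373170e-01,  1.10566921e-02, -3.52085733e-04,
       -1.22409886e+00, -2.88089382e-01]), 'qvel': array([-0.00025086, -0.00095006, -0.00013017,  0.00043106, -0.00097163,
        0.00016944]), 'joint_efforts': array([ 8.06357039e-04, -5.83320916e+01,  2.93409616e+01,  6.93689570e+00,
       -6.02381668e-03,  4.38167945e-06]), 'position': array([157.60987186, 655.84310936, 230.37126016]), 'ee_rot': array([ 3.13994632e+00, -1.42696268e-04, -2.35913733e-01]), 'force': array([-0.40421596, -0.08380176,  0.24728225]), 'moment': array([-0.04350338,  0.02938218,  0.02389199]), 'gripper_width': 85.38956633821334}
scene {'vfov': 42.06278484045744, 'cx': 318.5874601073716, 'cy': 249.27587280273102, 'extrinsics': array([[ 3.58239993e-01,  7.38757312e-01, -5.70878044e-01,
         1.32435927e+03],
       [ 9.33612692e-01, -2.87133848e-01,  2.14293010e-01,
        -2.40992490e+02],
       [-5.60788145e-03, -6.09747314e-01, -7.92576031e-01,
         1.11371388e+03],
       [ 0.00000000e+00,  0.00000000e+00,  0.00000000e+00,
         1.00000000e+00]])}
top {'vfov': 46.33968827313565, 'cx': 330.8679132287153, 'cy': 244.80111197844204, 'extrinsics': array([[ 1.44658344e-02, -9.95717831e-01,  9.13057584e-02,
         4.85278204e+02],
       [-9.99769275e-01, -1.58537079e-02, -1.44933119e-02,
         3.10612942e+01],
       [ 1.58787839e-02, -9.10750341e-02, -9.95717431e-01,
         1.43657192e+03],
       [ 0.00000000e+00,  0.00000000e+00,  0.00000000e+00,
         1.00000000e+00]])}
```

View pics/top0.png

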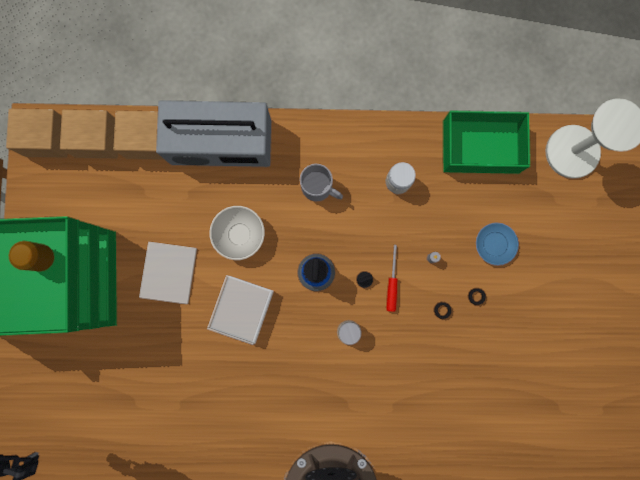

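View pics/scene0.png

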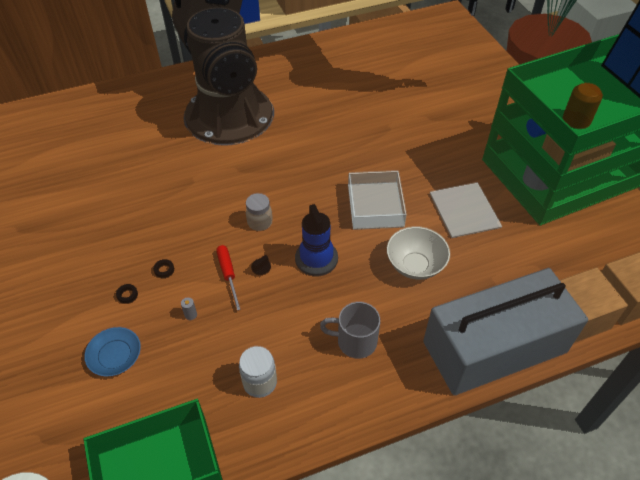

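The top view has image right = −y and image up = +x.

Candidates, by top pixel:
- **Seal:** rings at (443,310) and (477,296). The farthest to robot-left (+y) is (443,310).
- **Cap:** on the torch at (317,270), or the small one at (365,280). The larger one, on the torch, is meant.
- **Cell:** only (434,258).
- **Box or lid:** the box has walls at (240,310); the lid is flat at (168,272).

I'll check these in close crops.

```bash
cat > h.py <<'E'
import numpy as np, cv2
from cell import manip
CI={n:manip.camera_info(n) for n in("scene","top")}
def ray(n,u,v):
    c=CI[n]; f=240/np.tan(np.radians(c["vfov"]/2)); E=np.array(c["extrinsics"])
    d=E[:3,:3]@np.array([(u-c["cx"])/f,(v-c["cy"])/f,1]); return E[:3,3],d/np.linalg.norm(d)
def onz(n,u,v,z):
    o,d=ray(n,u,v); return o+d*(z-o[2])/d[2]
def proj(n,P):
    c=CI[n]; f=240/np.tan(np.radians(c["vfov"]/2)); E=np.array(c["extrinsics"])
    p=E[:3,:3].T@(np.array(P)-E[:3,3]); return f*p[:2]/p[2]+[c["cx"],c["cy"]]
E
python3 - <<'E'
import cv2,numpy as np
t=cv2.imread("pics/top0.png"); s=cv2.imread("pics/scene0.png")
r=lambda a,k:cv2.resize(a,None,fx=k,fy=k,interpolation=cv2.INTER_NEAREST)
a=r(t[230:350,200:360],5); b=r(t[230:330,340:500],5)
cv2.imwrite("pics/ca.png",a);cv2.imwrite("pics/cb.png",b)
cv2.imwrite("pics/cs.png",r(s[160:340,90:290],4)[:600]); cv2.imwrite("pics/cs2.png",r(s[160:300,270:470],4))
E
```

```text
(no output)
```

View pics/ca.png

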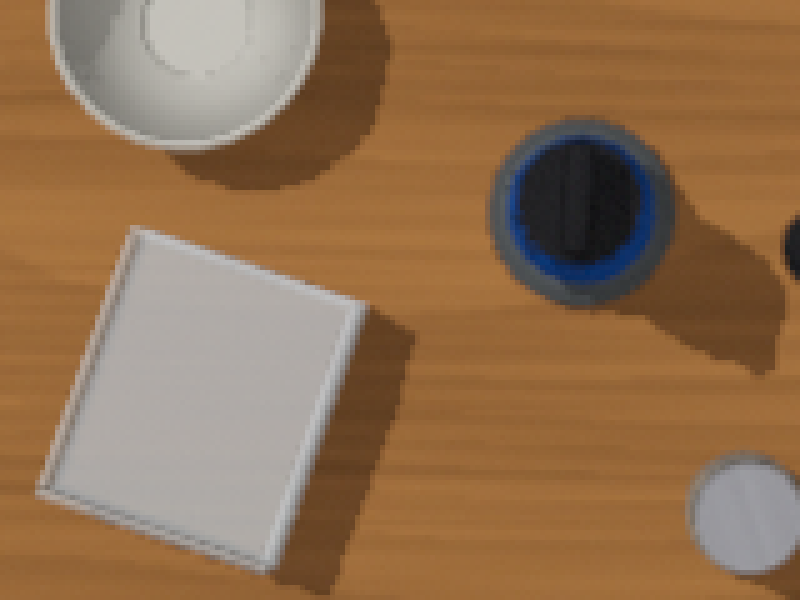

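View pics/cb.png

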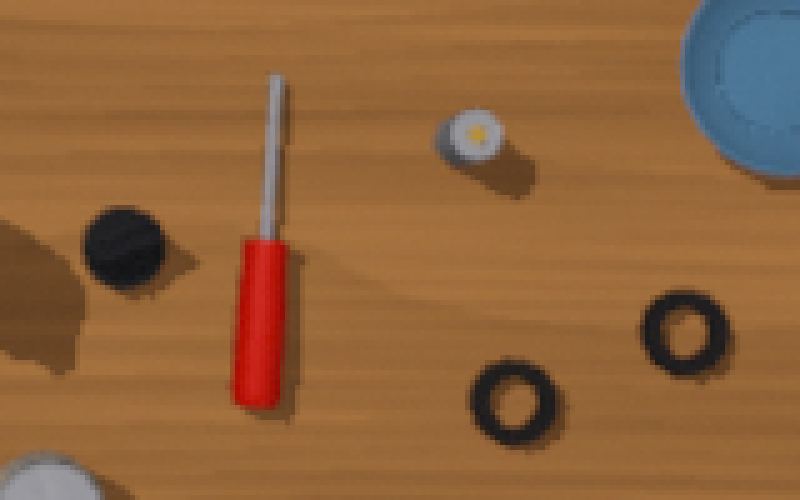

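View pics/cs2.png

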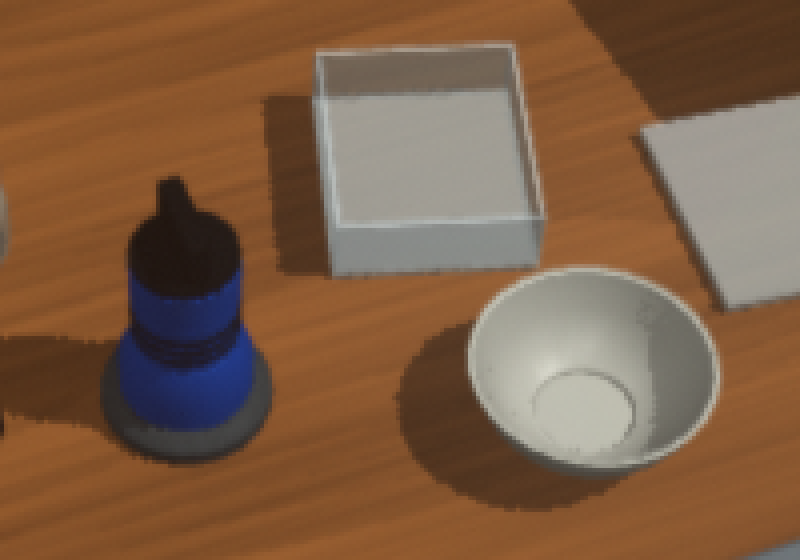

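The crops confirm the choices: ring at (443,310), cell with nub at (435,257), and the large cap with a grip bar running up-down in the image at (316,271). Next I'll measure them with masks.

Run:
```python
from h import *
t=cv2.imread("pics/top0.png"); s=cv2.imread("pics/scene0.png")
def comp(mask,u,v,r):
    n,l,st,c=cv2.connectedComponentsWithStats(mask.astype(np.uint8))
    d=np.hypot(c[1:,0]-u,c[1:,1]-v)+1e3*(st[1:,4]<8); i=d.argmin()+1
    return c[i],st[i],l==i
g=t.max(2); hsv=cv2.cvtColor(t,cv2.COLOR_BGR2HSV)
dark=g<55
for nm,u,v,z in(("seal",443,310,12),("seal2",477,296,12),("cap",316,271,126)):
    c,st,m=comp(dark,u,v,9)
    cnt=max(cv2.findContours(m.astype(np.uint8),0,1)[0],key=cv2.contourArea)
    (x,y),r=cv2.minEnclosingCircle(cnt); print(nm,c,st,(x,y,r),onz("top",*c,z)[:2],onz("top",x,y,z)[:2])
grey=(hsv[...,1]<40)&(g>150)
c,st,m=comp(grey,435,257,5); print("cell",c,st,onz("top",*c,48)[:2])
sh=cv2.cvtColor(s,cv2.COLOR_BGR2HSV)
gs=(s.max(2)<50)
c,st,m=comp(gs,163,268,9);print("seal scene",c,st,onz("scene",*c,8)[:2], "proj cell/top")
# bar on cap: grey levels
print(g[252:290,300:333][::2])
# box rim corners, from crop
P=[(t_[0]/5+200-.4,t_[1]/5+230-.4) for t_ in((134,229),(366,304),(270,570),(40,492))]
Q=[onz("top",*p,45)[:2] for p in P];print("box",np.round(Q,1),np.mean(Q,0),[np.linalg.norm(Q[i]-Q[i-1]) for i in range(4)])
c,st,m=comp((hsv[...,1]<60)&(g>110),237,233,5);cnt=max(cv2.findContours(m.astype(np.uint8),0,1)[0],key=cv2.contourArea)
(x,y),r=cv2.minEnclosingCircle(cnt);print("bowl",x,y,r,onz("top",x,y,50)[:2])
for nm,u,v,z in(("mug",316,180,85),("jar",349,333,70),("can",402,176,90),("drvtip",395,246,5),("drvend",391,310,12),("dish",498,245,20),("cap2",364.5,279,10)): print(nm,onz("top",u,v,z)[:2])
```

```text
seal [442.39837398 310.42276423] [435 303  16  16 123] (442.40411376953125, 310.1712341308594, 8.23139476776123) [ 453.56202224 -274.50683651] [ 454.19516093 -274.52376267]
seal2 [476.46875   296.4453125] [469 289  16  16 128] (476.630126953125, 296.0753479003906, 8.349825859069824) [ 490.06773765 -361.46476272] [ 491.00987197 -361.88513623]
cap [315.58590308 270.05726872] [304 258  24  25 454] (315.5243835449219, 270.0823059082031, 12.172181129455566) [545.63659379  46.83382963] [545.57591607  46.97651555]
cell [434.72972973 256.45945946] [431 253   9   8  37] [ 587.58412479 -248.12835325]
seal scene [163.27142857 268.42857143] [154 260  20  18 210] [ 454.20910455 -277.61308283] proj cell/top
[[145 144 144 143 143 143 143 143 143 142 142 142 143 142 142 142 142 142
  142 140 140 140 140 143 145 144 145 145 146 144 144 144 145]
 [151 150 151 151 150 151 151 150 150 133 124 113  98  87  86  85  85  83
   82  91  90 102 124 130 141 148 148 147 147 147 148 147 147]
 [157 157 157 156 156 138 118 101  83  84  84  83  84  85  85  89  89  85
   86  85  83  79  77  77  75  98 116 143 153 154
[... 2054 characters left out ...]
9 100 104 104]
 [163 163 162 163 162 153 134  98  74  77  76  77  77  72  62  58  56  58
   58  58  58  57  58  57  58  60  84  95 100 103 103 102 103]]
box [[532.8 268. ]
 [497.5 152.6]
 [367.1 196.4]
 [403.4 309.9]] [450.20055533 231.71855982] [np.float64(136.038075458672), np.float64(120.69346722325561), np.float64(137.5949747146867), np.float64(119.15639567501216)]
bowl 236.68197631835938 232.5123748779297 27.465335845947266 [639.32258097 245.04936119]
mug [767.74301273  50.04778763]
jar [397.51571376 -35.69267503]
can [ 780.35602869 -159.9400468 ]
drvtip [ 616.08207334 -154.51201265]
drvend [ 452.79012411 -144.12634773]
dish [ 621.44964799 -415.58255553]
cap2 [530.12906172 -76.4969928 ]
```

{"fn": "drive_tool", "kwargs": {
  "series": [
    [1.0, 1.2, 0, -0.4],
    [2.1, 2.4, 0, -0.8],
    [3.2, 3.6, 0, -1.2],
    [4.2, 4.8, 0, -1.5],
    [5.2, 6.0, 0, -1.7]
  ],
  "claw": 75
}}

```text
t: 0.6
position: [249.5, 478.3, 230.9]
ee_rot: [3.141, 0.0, 0.003]
force: [0.1, 0.3, -0.1]
gripper_width: 64.3
```

{"fn": "drive_tool", "kwargs": {
  "series": [
    [1.4, 1.4, 0, 0],
    [2.8, 2.8, 0, 0],
    [4.2, 4.2, 0, 0],
    [5.6, 5.6, 0, 0],
    [7.0, 7.0, 0, 0]
  ]
}}

```text
t: 1.1
position: [425.2, 303.6, 231.4]
ee_rot: [-3.141, 0.0, 0.002]
force: [0.8, 1.4, -0.0]
gripper_width: 64.4
```

{"fn": "drive_tool", "kwargs": {
  "series": [
    [0.6, 1.8, 0, 0],
    [1.2, 3.6, 0, 0],
    [1.8, 5.4, 0, 0],
    [2.4, 7.2, 0, 0],
    [3.0, 9.0, 0, 0]
  ]
}}

```text
t: 1.6
position: [499.7, 78.5, 231.3]
ee_rot: [-3.141, 0.0, 0.002]
force: [0.3, 1.4, 0.4]
gripper_width: 64.0
```

{"fn": "drive_tool", "kwargs": {
  "series": [
    [0, 1.9, 0, 0],
    [0, 3.8, 0, 0],
    [0, 5.7, 0, 0],
    [0, 7.6, 0, 0],
    [0, 9.5, 0, 0]
  ]
}}

```text
t: 2.1
position: [499.5, -158.9, 231.3]
ee_rot: [-3.141, -0.0, 0.002]
force: [1.6, 0.5, 0.8]
gripper_width: 63.7
```

{"fn": "drive_tool", "kwargs": {
  "series": [
    [0.9, 0.9, 0.5, 0],
    [1.8, 1.8, 1.5, 0],
    [2.7, 2.7, 2.8, 0],
    [3.5, 3.6, 4.0, 0],
    [3.5, 3.6, 5.0, 0]
  ]
}}

```text
t: 2.6
position: [588.7, -249.2, 103.2]
ee_rot: [3.141, 0.002, -0.0]
force: [-0.6, 0.9, 0.3]
gripper_width: 63.8
```

Run:
```python
from h import *
s=manip.get_image("scene"); t=manip.get_image("top"); print(manip.get_state()["position"])
r=lambda a,k:cv2.resize(a,None,fx=k,fy=k,interpolation=cv2.INTER_CUBIC)
cv2.imwrite("pics/s1.png",r(s[200:350,100:260],5)[:,:800][:600])
cv2.imwrite("pics/t1.png",r(t[190:310,360:520],5))
```

```text
[ 584.89445303 -246.95469303  101.34542214]
```

View pics/s1.png

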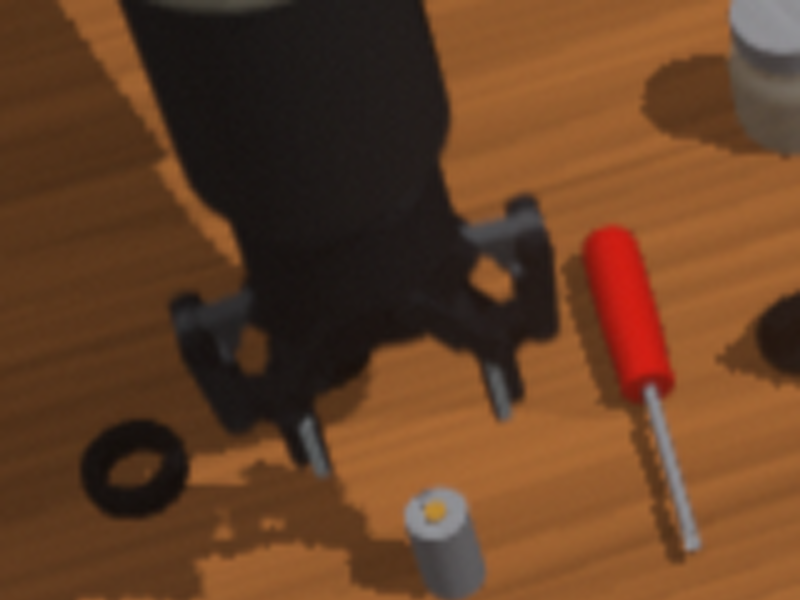

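Run:
```python
from h import *
print(onz("scene",186.7,302.2,50),onz("top",435.2,256.6,50), onz("top",478/5+340-.4,134/5+230-.4,50))
```

```text
[ 587.61901813 -250.22298826   50.        ] [ 587.10484261 -248.89783793   50.        ] [ 587.60321853 -248.89909829   50.        ]
```

Cell measured at (587.5, −249.5) from two views. The jaws straddle it, so I'll descend.

{"fn": "drive_tool", "kwargs": {
  "series": [
    [0.1, 0.1, 1.0, 0],
    [0.1, 0.1, 2.0, 0],
    [0.1, 0.1, 2.9, 0],
    [0.1, 0.1, 3.5, 0],
    [0.1, 0.1, 3.5, 0]
  ]
}}

```text
t: 3.2
position: [589.2, -248.9, 17.9]
ee_rot: [-3.141, 0.002, 0.002]
force: [0.2, 1.5, 1.1]
gripper_width: 64.3
```

{"fn": "drive_tool", "kwargs": {
  "series": [
    [0, 0, 0, 0],
    [0, 0, 0, 0],
    [0, 0, 0, 0],
    [0, 0, 0, 0],
    [0, 0, 0, 0]
  ],
  "claw": 0
}}

```text
t: 3.7
position: [591.3, -249.5, 20.6]
ee_rot: [3.141, -0.003, 0.002]
force: [-0.6, 0.9, 7.5]
gripper_width: 24.3
```

{"fn": "drive_tool", "kwargs": {
  "series": [
    [0, 0, 0, 0],
    [0, 0, -0.8, 0],
    [0, 0, -1.6, 0],
    [0, 0, -1.6, 0]
  ]
}}

```text
t: 4.1
position: [592.2, -249.9, 62.2]
ee_rot: [3.14, -0.005, 0.002]
force: [0.3, -0.2, -0.4]
gripper_width: 24.1
```

Run:
```python
from h import *
s=manip.get_image("scene"); print(manip.get_state())
r=lambda a,k:cv2.resize(a,None,fx=k,fy=k,interpolation=cv2.INTER_CUBIC)
cv2.imwrite("pics/s2.png",r(s[200:350,100:260],5)[:,:800][:600])
```

```text
{'t': 4.15, 'joints': array([-9.57931509e-02,  4.52192638e-01, -2.68575316e-01,  1.45256257e-04,
       -8.46521684e-01,  1.66814084e+00]), 'qvel': array([ 0.00146124,  0.02876979, -0.02812017, -0.0120361 ,  0.01167595,
        0.00087018]), 'joint_efforts': array([ 9.76424053e-04, -6.11122656e+01,  2.44776160e+01,  5.90046510e+00,
       -1.94962411e-01,  1.79106141e-04]), 'position': array([ 591.33512689, -249.54394534,   60.69884047]), 'ee_rot': array([ 3.14114322e+00, -3.47947573e-03,  1.64819759e-03]), 'force': array([ 0.1735566 , -0.30409992, -1.62162215]), 'moment': array([ 0.04507706,  0.07390956, -0.01888409]), 'gripper_width': 24.413648546373018}
```

View pics/s2.png

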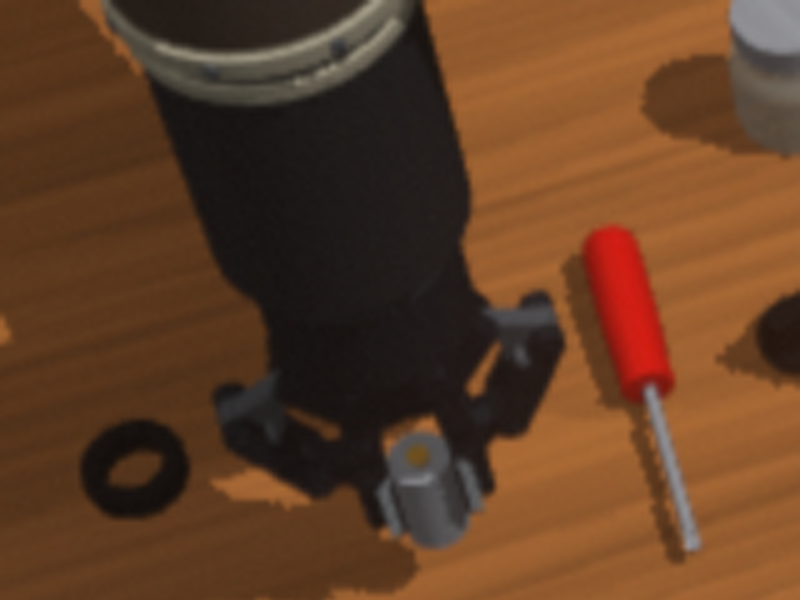

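The cell is held. Next I'll lift it and carry it to the box.

{"fn": "drive_tool", "kwargs": {
  "series": [
    [0, 0, -1.6, 0],
    [-0.2, -0.8, -3.2, 0],
    [-0.5, -2.0, -4.7, 0],
    [-1.0, -3.5, -5.6, 0],
    [-1.5, -5.2, -6.0, 0]
  ]
}}

```text
t: 4.65
position: [552.8, -118.8, 210.8]
ee_rot: [-3.141, -0.003, 0.0]
force: [0.7, 0.9, -1.6]
gripper_width: 24.2
```

{"fn": "drive_tool", "kwargs": {
  "series": [
    [-0.5, -1.8, 0, 0],
    [-1.0, -3.6, 0, 0],
    [-1.5, -5.4, 0, 0],
    [-2.0, -7.2, 0, 0],
    [-2.5, -9.0, 0, 0]
  ]
}}

```text
t: 5.15
position: [488.4, 106.9, 208.4]
ee_rot: [-3.142, 0.0, 0.001]
force: [1.3, 1.0, -0.2]
gripper_width: 24.2
```

{"fn": "drive_tool", "kwargs": {
  "series": [
    [-0.4, -1.4, 0, 0],
    [-0.8, -2.7, 0.4, 0],
    [-1.2, -3.9, 1.4, 0],
    [-1.6, -4.9, 2.4, 0],
    [-1.6, -5.1, 3.2, 0]
  ]
}}

```text
t: 5.65
position: [447.9, 234.6, 127.2]
ee_rot: [3.141, 0.001, 0.004]
force: [0.6, -0.7, -1.2]
gripper_width: 24.4
```

{"fn": "drive_tool", "kwargs": {
  "series": [
    [0, 0, 1.2, 0],
    [0, 0, 2.4, 0],
    [0, 0, 3.4, 0],
    [0, 0, 3.9, 0],
    [0, 0, 3.9, 0]
  ]
}}

```text
t: 6.15
position: [448.0, 231.4, 29.0]
ee_rot: [3.138, 0.003, 0.001]
force: [0.8, -0.8, -0.0]
gripper_width: 24.4
```

Run:
```python
from h import *
s=manip.get_image("scene"); print(manip.get_state()["position"],manip.get_state()["force"])
r=lambda a,k:cv2.resize(a,None,fx=k,fy=k,interpolation=cv2.INTER_CUBIC)
cv2.imwrite("pics/s3.png",r(s[130:280,300:460],5)[:,:800][:600])
```

```text
[448.77449462 232.13321448  30.30291033] [-0.36560553  0.32129187 -0.39217786]
```

View pics/s3.png

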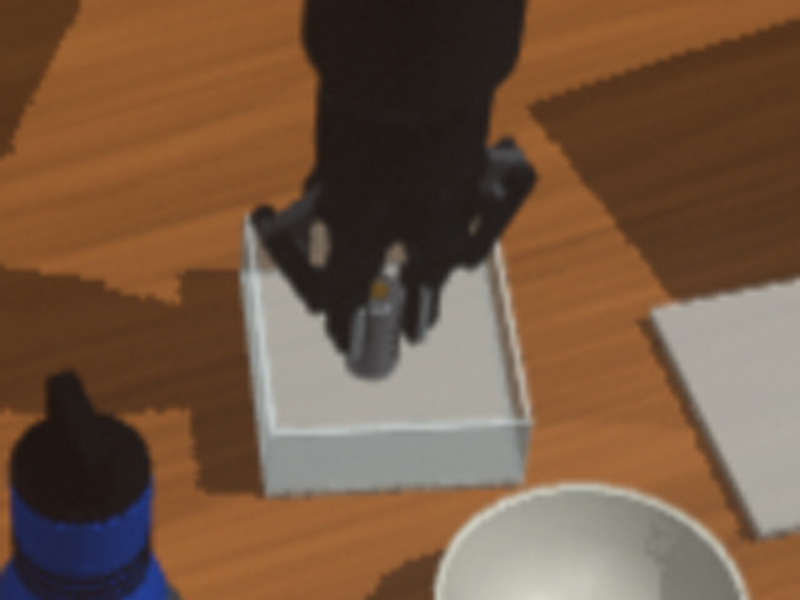

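The cell (crop 375,330) is inside the box, just above the floor. I'll lower it slightly and release.

{"fn": "drive_tool", "kwargs": {
  "series": [
    [0, 0, 0.2, 0],
    [0, 0, 0.2, 0]
  ]
}}

```text
t: 6.4
position: [449.6, 233.0, 26.6]
ee_rot: [-3.141, -0.0, 0.001]
force: [-0.3, -0.5, -1.1]
gripper_width: 24.2
```

{"fn": "drive_tool", "kwargs": {
  "series": [
    [0, 0, 0, 0],
    [0, 0, 0, 0],
    [0, 0, 0, 0],
    [0, 0, 0, 0]
  ],
  "claw": 55
}}

```text
t: 6.8
position: [449.6, 233.0, 26.6]
ee_rot: [-3.141, -0.0, 0.002]
force: [1.3, 0.1, -0.1]
gripper_width: 46.9
```

{"fn": "drive_tool", "kwargs": {
  "series": [
    [0, 0, -0.8, 0],
    [0, 0, -2.4, 0],
    [0, 0, -4.2, 0],
    [0, 0, -6.0, 0],
    [0, 0.8, -7.2, 0]
  ]
}}

```text
t: 7.3
position: [450.6, 214.4, 209.9]
ee_rot: [-3.139, -0.003, 0.003]
force: [0.4, -0.2, 0.1]
gripper_width: 46.7
```

Run:
```python
from h import *
s=manip.get_image("scene"); print(manip.get_state()["position"],manip.get_state()["gripper_width"])
r=lambda a,k:cv2.resize(a,None,fx=k,fy=k,interpolation=cv2.INTER_CUBIC)
cv2.imwrite("pics/s4.png",r(s[130:280,300:460],5)[:,:800][:600])
```

```text
[451.42724079 212.52032209 213.88949971] 47.0209533134012
```

View pics/s4.png

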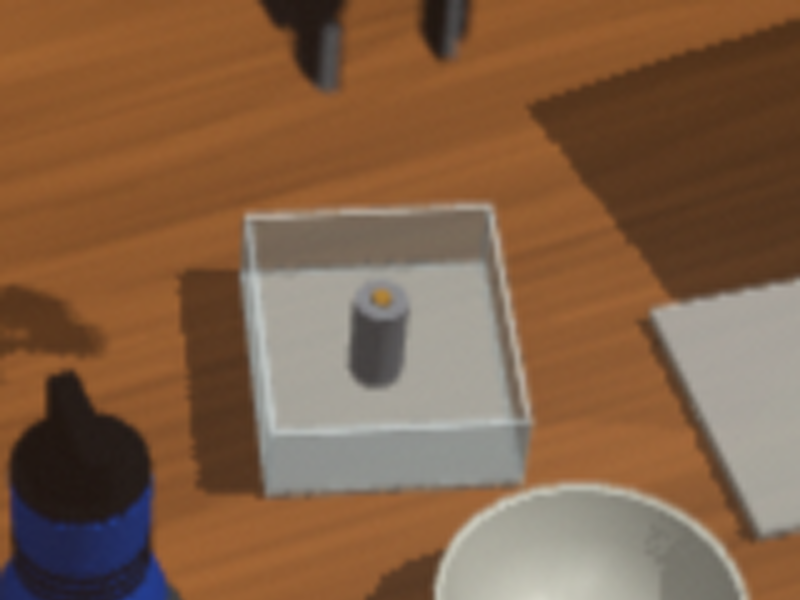

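The cell stands upright in the box (crop 378,330). Next is the ring at about (454, −276).

{"fn": "drive_tool", "kwargs": {
  "series": [
    [0.2, 1.9, 0, 0],
    [0.4, 3.8, 0, 0],
    [0.6, 5.7, 0, 0],
    [0.6, 7.6, 0, 0],
    [0.6, 9.5, 0, 0]
  ],
  "claw": 80
}}

```text
t: 7.85
position: [464.4, -26.4, 206.3]
ee_rot: [-3.141, -0.0, 0.002]
force: [0.8, 0.1, 0.3]
gripper_width: 68.3
```

{"fn": "drive_tool", "kwargs": {
  "series": [
    [0, 1.9, 0, 0],
    [-0.1, 3.8, 0, 0],
    [-0.3, 5.7, 0.5, 0],
    [-0.5, 7.6, 1.5, 0],
    [-0.5, 9.5, 3.0, 0]
  ]
}}

```text
t: 8.35
position: [452.9, -253.0, 140.5]
ee_rot: [3.141, -0.003, 0.001]
force: [1.3, -0.3, 0.5]
gripper_width: 68.3
```

{"fn": "drive_tool", "kwargs": {
  "series": [
    [0, 0.4, 1.0, 0],
    [0, 0.4, 2.0, 0],
    [0, 0.4, 2.6, 0],
    [0, 0.4, 2.6, 0]
  ]
}}

```text
t: 8.75
position: [450.9, -260.6, 72.7]
ee_rot: [-3.14, 0.005, 0.0]
force: [0.6, -0.5, 0.3]
gripper_width: 68.5
```

Run:
```python
from h import *
s=manip.get_image("scene"); t=manip.get_image("top"); print(manip.get_state()["position"],manip.get_state()["gripper_width"])
r=lambda a,k:cv2.resize(a,None,fx=k,fy=k,interpolation=cv2.INTER_CUBIC)
cv2.imwrite("pics/s5.png",r(s[170:320,90:250],5)[:,:800][:600])
cv2.imwrite("pics/t5.png",r(t[240:360,380:540],5)[:,:800][:600])
print(proj("scene",[454,-276,14]))
# seal centre from scene pic0, crop
```

```text
[ 452.84505853 -260.80623304   75.23452863] 68.7069674987041
[163.42272432 266.52773851]
```

View pics/s5.png

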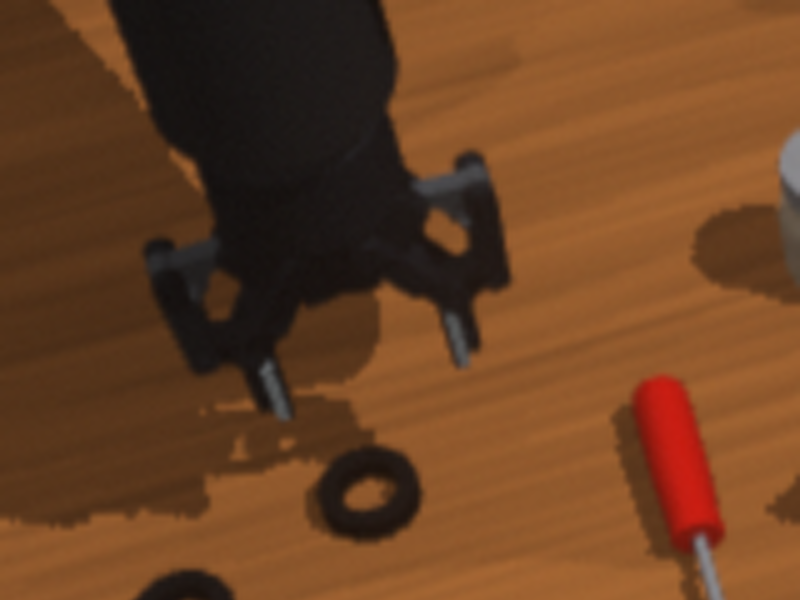

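View pics/t5.png

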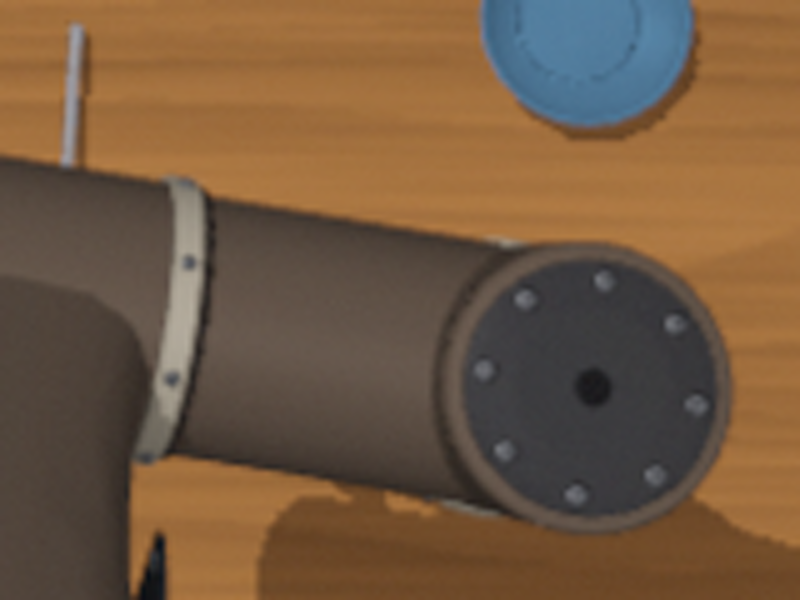

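{"fn": "drive_tool", "kwargs": {
  "series": [
    [0, 0.6, 0.8, 0],
    [0, 0.6, 1.6, 0],
    [0, 0.6, 2.3, 0],
    [0, 0.6, 2.6, 0],
    [0, 0.6, 2.6, 0]
  ]
}}

```text
t: 9.35
position: [452.9, -275.6, 10.1]
ee_rot: [-3.142, 0.0, 0.002]
force: [-0.4, -0.5, -0.4]
gripper_width: 68.3
```

{"fn": "drive_tool", "kwargs": {
  "series": [
    [0, 0, 0, 0],
    [0, 0, 0, 0]
  ]
}}

```text
t: 9.55
position: [453.8, -275.8, 11.3]
ee_rot: [3.141, -0.002, 0.002]
force: [1.0, 0.1, 0.0]
gripper_width: 68.4
```

{"fn": "drive_tool", "kwargs": {
  "series": [
    [0, 0, 0.3, 0],
    [0, 0, 0.3, 0],
    [0, 0, 0.3, 0]
  ]
}}

```text
t: 9.85
position: [452.6, -275.7, 2.4]
ee_rot: [-3.142, 0.0, 0.002]
force: [0.7, 0.7, -0.1]
gripper_width: 68.3
```

{"fn": "drive_tool", "kwargs": {
  "series": [
    [0, 0, 0, 0],
    [0, 0, 0, 0],
    [0, 0, 0, 0],
    [0, 0, 0, 0],
    [0, 0, 0, 0]
  ],
  "claw": 0
}}

```text
t: 10.35
position: [453.0, -275.8, 3.2]
ee_rot: [3.141, -0.0, 0.002]
force: [-1.8, 1.3, 6.1]
gripper_width: 40.7
```

{"fn": "drive_tool", "kwargs": {
  "series": [
    [0, 0, 0, 0],
    [0, 0, -0.8, 0],
    [0, 0, -2.0, 0],
    [0, 0, -2.4, 0]
  ]
}}

```text
t: 10.75
position: [454.2, -276.2, 65.1]
ee_rot: [3.14, -0.003, 0.002]
force: [1.7, -0.5, 0.2]
gripper_width: 41.3
```

Run:
```python
from h import *
s=manip.get_image("scene"); print(manip.get_state()["position"],manip.get_state()["gripper_width"])
r=lambda a,k:cv2.resize(a,None,fx=k,fy=k,interpolation=cv2.INTER_CUBIC)
cv2.imwrite("pics/s6.png",r(s[170:320,90:250],5)[:,:800][:600])
```

```text
[ 454.57832275 -276.25741295   65.67182539] 41.128164151153854
```

View pics/s6.png

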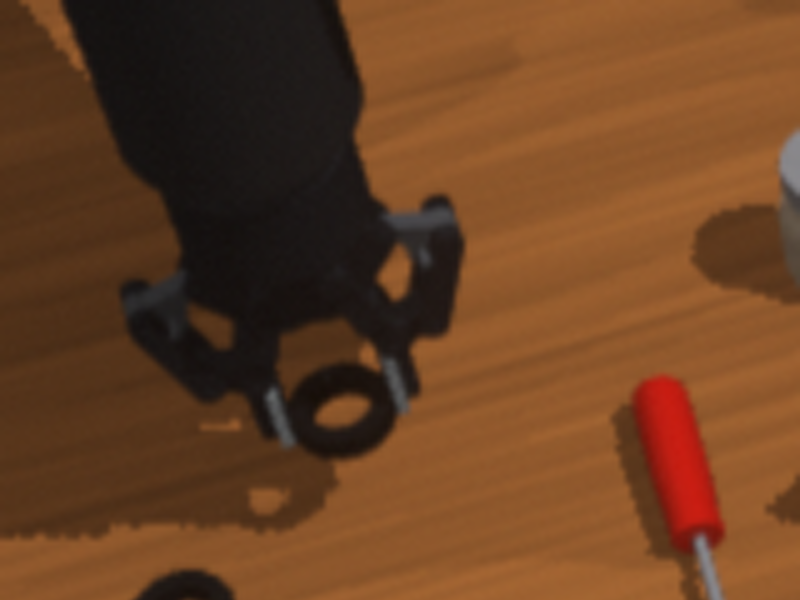

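The ring is held level between the pads (crop 343,410). I'll carry it to the bowl at (639, 245).

{"fn": "drive_tool", "kwargs": {
  "series": [
    [0, 0, -1.8, 0],
    [0.3, -0.8, -3.4, 0],
    [0.8, -2.0, -4.8, 0],
    [1.4, -3.6, -5.8, 0],
    [2.0, -5.4, -6.4, 0]
  ]
}}

```text
t: 11.3
position: [503.4, -139.8, 224.3]
ee_rot: [-3.142, -0.003, 0.0]
force: [1.7, 0.2, -1.2]
gripper_width: 40.7
```

{"fn": "drive_tool", "kwargs": {
  "series": [
    [0.6, -1.8, -0.2, 0],
    [1.2, -3.6, -0.2, 0],
    [1.8, -5.4, -0.2, 0],
    [2.4, -7.2, -0.2, 0],
    [3.0, -9.0, -0.2, 0]
  ]
}}

```text
t: 11.8
position: [577.2, 86.5, 226.7]
ee_rot: [3.142, 0.001, 0.002]
force: [0.9, -1.5, -0.1]
gripper_width: 40.9
```

{"fn": "drive_tool", "kwargs": {
  "series": [
    [0.6, -1.7, 0, 0],
    [1.2, -3.4, 0, 0],
    [1.8, -5.0, 0.4, 0],
    [2.3, -6.2, 1.4, 0],
    [2.4, -6.4, 3.0, 0]
  ]
}}

```text
t: 12.3
position: [639.0, 248.7, 152.2]
ee_rot: [-3.14, -0.003, 0.004]
force: [-0.0, 0.6, -1.0]
gripper_width: 40.5
```

{"fn": "drive_tool", "kwargs": {
  "series": [
    [0, 0, 0.6, 0],
    [0, 0, 0.6, 0],
    [0, 0, 0.6, 0]
  ]
}}

```text
t: 12.6
position: [637.5, 243.9, 138.5]
ee_rot: [3.141, -0.001, 0.001]
force: [-0.7, -0.3, 0.7]
gripper_width: 40.9
```

Run:
```python
from h import *
s=manip.get_image("scene"); print(manip.get_state()["position"],manip.get_state()["gripper_width"])
r=lambda a,k:cv2.resize(a,None,fx=k,fy=k,interpolation=cv2.INTER_CUBIC)
cv2.imwrite("pics/s7.png",r(s[150:300,340:500],5)[:,:800][:600])
s0=cv2.imread("pics/scene0.png")
# bowl rim ellipse from scene crop cs2 (4x from 270,160): left 468,372 right 719,372 top 268 bottom 468
for p in((468,372),(719,372),(594,268),(594,468)): print(onz("scene",p[0]/4+270,p[1]/4+160,50)[:2])
```

```text
[637.91389834 244.15131429 139.55880735] 40.8970302588912
[620.57230673 179.38417124]
[669.1114917  304.28866791]
[580.17175283 274.49227569]
[701.18079602 213.99289498]
```

View pics/s7.png

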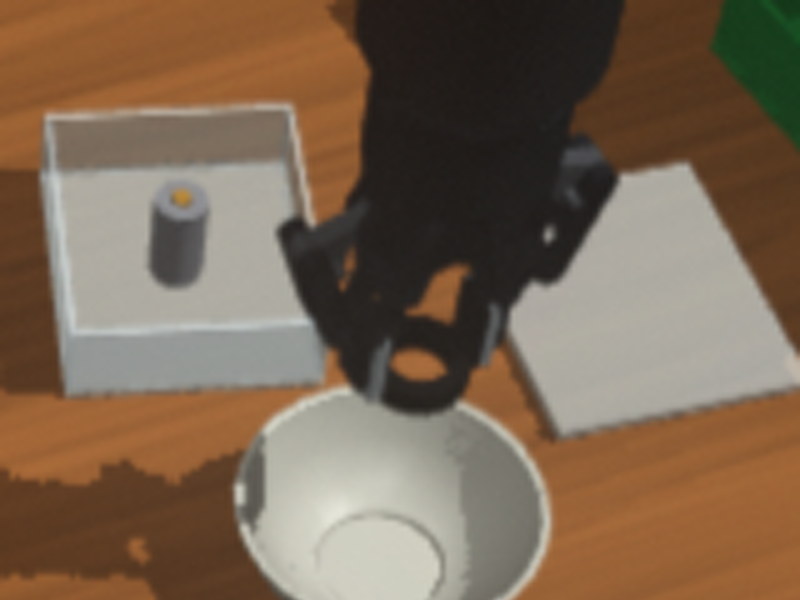

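{"fn": "drive_tool", "kwargs": {
  "series": [
    [0.1, 0, 1.2, 0],
    [0.1, 0, 2.4, 0],
    [0.1, 0, 3.6, 0],
    [0.1, 0, 4.2, 0],
    [0.1, 0, 4.2, 0]
  ]
}}

```text
t: 13.15
position: [639.2, 243.8, 32.0]
ee_rot: [3.141, 0.001, 0.001]
force: [-0.2, 0.2, -0.4]
gripper_width: 40.2
```

{"fn": "drive_tool", "kwargs": {
  "series": [
    [0, 0, 0.1, 0],
    [0, 0, 0.1, 0]
  ]
}}

```text
t: 13.35
position: [640.6, 245.1, 32.0]
ee_rot: [-3.14, -0.002, 0.002]
force: [-0.2, 0.3, -0.3]
gripper_width: 40.3
```

{"fn": "drive_tool", "kwargs": {
  "series": [
    [0, 0, 0, 0],
    [0, 0, 0, 0],
    [0, 0, 0, 0]
  ],
  "claw": 58
}}

```text
t: 13.65
position: [639.8, 244.8, 30.8]
ee_rot: [-3.141, -0.001, 0.002]
force: [0.1, -0.1, -0.0]
gripper_width: 49.5
```

{"fn": "drive_tool", "kwargs": {
  "series": [
    [0, 0, -1.0, 0],
    [0, 0, -2.6, 0],
    [0, 0, -4.4, 0],
    [0, 0, -6.2, 0],
    [0, 0.5, -7.5, 0]
  ]
}}

```text
t: 14.15
position: [640.3, 233.2, 221.4]
ee_rot: [-3.14, -0.003, 0.003]
force: [0.4, 0.0, 0.1]
gripper_width: 49.6
```

Run:
```python
from h import *
s=manip.get_image("scene"); print(manip.get_state()["position"],manip.get_state()["gripper_width"])
r=lambda a,k:cv2.resize(a,None,fx=k,fy=k,interpolation=cv2.INTER_CUBIC)
cv2.imwrite("pics/s8.png",r(s[160:310,310:470],5)[:,:800][:600])
```

```text
[642.20068766 231.66992583 227.22412459] 49.692800788187085
```

View pics/s8.png

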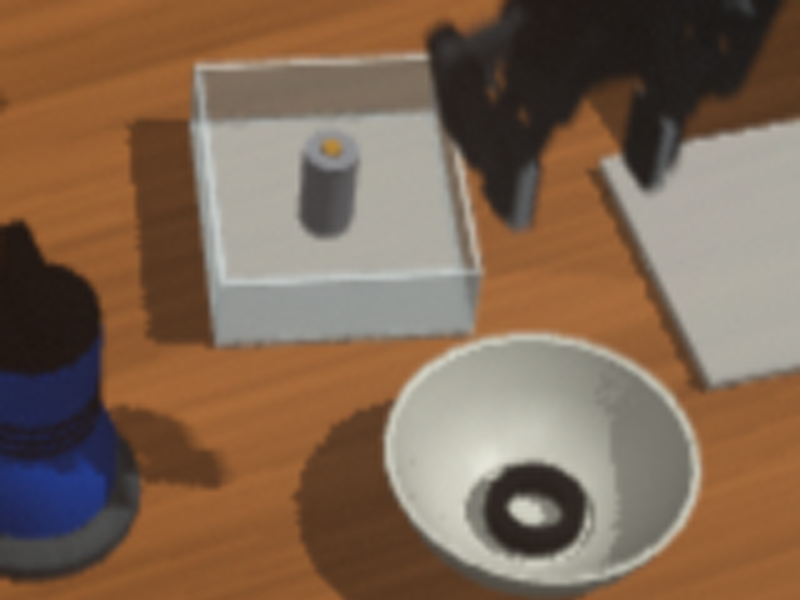

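Step 1 is done: the ring lies flat in the bowl (crop 535,510) and the cell stands in the box. Before going to the cap I'll refine its pose.

Run:
```python
from h import *
t=cv2.imread("pics/top0.png").astype(float).sum(2)/3
for y in range(258,283,2): print(y, np.round(t[y,306:328]).astype(int))
print(onz("top",315.2,269.5,156)[:2], onz("top",315.55,270.07,126)[:2])
s=cv2.imread("pics/scene0.png"); h=cv2.cvtColor(s,cv2.COLOR_BGR2HSV)
tt=cv2.imread("pics/top0.png"); b=tt.astype(int); blue=(b[...,0]-b[...,2]>15); 
n,l,st,c=cv2.connectedComponentsWithStats(blue.astype(np.uint8)); i=l[281,316] 
print([ (k,st[k],c[k]) for k in range(1,n) if abs(c[k][0]-316)<15 and abs(c[k][1]-271)<15])
cv2.imwrite("pics/barz.png",np.clip(cv2.resize(s[195:255,290:345],None,fx=10,fy=10,interpolation=cv2.INTER_CUBIC).astype(float)*2.5,0,255))
```

```text
258 [80 83 87 86 75 66 56 44 39 33 31 35 42 47 55 64 70 73 78 76 73 74]
260 [87 74 54 37 34 34 35 31 37 39 34 34 25 29 35 34 38 42 51 69 78 76]
262 [54 38 35 33 33 35 31 30 38 35 34 32 26 22 22 25 25 27 36 42 48 62]
264 [37 35 32 37 34 36 34 31 37 38 35 31 25 19 25 25 22 25 20 25 39 48]
266 [33 36 32 34 33 35 30 33 37 34 34 32 26 21 24 20 22 24 24 24 31 40]
268 [37 33 34 34 35 34 27 32 36 34 35 30 24 22 22 24 23 23 23 24 29 29]
270 [33 33 36 35 34 35 28 35 36 35 32 29 22 23 24 23 24 21 25 24 31 32]
272 [36 36 34 35 35 35 29 33 36 34 32 27 21 20 23 24 25 25 23 20 32 39]
274 [34 35 34 33 35 32 31 35 34 32 34 26 19 23 22 23 24 22 23 22 30 48]
276 [36 35 34 33 36 32 28 34 33 33 31 23 22 24 23 25 23 23 24 24 41 52]
278 [51 44 37 36 33 33 29 33 36 31 30 22 20 23 22 25 23 24 30 38 53 56]
280 [51 53 50 39 34 34 29 24 23 24 20 21 21 26 22 21 29 45 55 57 56 55]
282 [71 62 60 61 50 43 40 38 33 30 28 29 29 44 44 48 53 54 54 55 60 61]
[545.51378367  47.37506226] [545.60557534  46.91717648]
[(4, array([301, 256,  31,  32, 309], dtype=int32), array([316.1618123 , 273.74433657]))][ WARN:0@0.516] global loadsave.cpp:1063 imwrite_ Unsupported depth image for selected encoder is fallbacked to CV_8U.
```

View pics/barz.png

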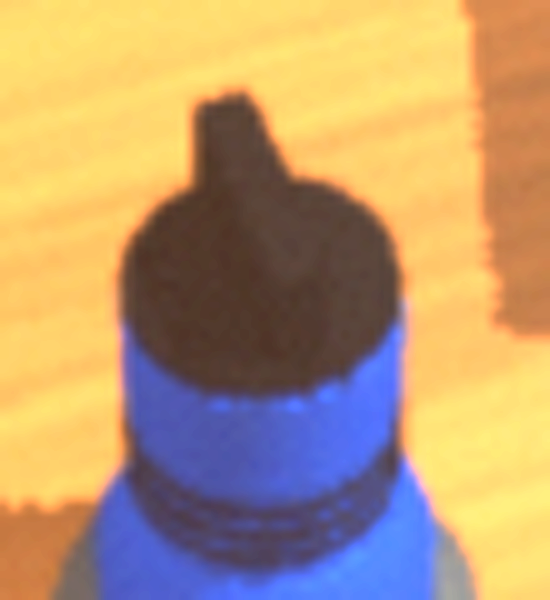

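{"fn": "drive_tool", "kwargs": {
  "series": [
    [-0.8, 1.5, 0, 0],
    [-1.6, 3.0, 0, 0],
    [-2.4, 4.5, 0, 0],
    [-3.2, 6.0, 0, 0],
    [-3.9, 7.4, 0, 0]
  ],
  "claw": 65
}}

```text
t: 14.7
position: [541.0, 45.4, 217.7]
ee_rot: [-3.141, -0.0, 0.002]
force: [1.1, -0.5, 0.0]
gripper_width: 55.7
```

{"fn": "drive_tool", "kwargs": {
  "series": [
    [0.1, 0, 0.8, 0.3],
    [0.1, 0, 1.6, 0.3],
    [0.1, 0, 1.6, 0.3],
    [0.1, 0, 1.6, 0.3]
  ]
}}

```text
t: 15.1
position: [544.9, 46.8, 177.9]
ee_rot: [3.141, 0.0, -0.04]
force: [0.2, -0.3, 1.0]
gripper_width: 55.8
```

Run:
```python
from h import *
s=manip.get_image("scene"); q=manip.get_state(); print(q["position"],q["ee_rot"],q["moment"],q["joints"])
r=lambda a,k:cv2.resize(a,None,fx=k,fy=k,interpolation=cv2.INTER_CUBIC)
cv2.imwrite("pics/s9.png",np.clip(r(s[150:270,240:400],5).astype(float)*1.8,0,255).astype(np.uint8))
```

```text
[545.33574885  47.11321349 178.37539633] [ 3.14150124e+00 -7.54960796e-04 -3.97012432e-02] [-0.0332845   0.00418414 -0.0102172 ] [ 4.44497004e-01  1.91283410e-01 -3.47413546e-01  5.03861033e-04
 -1.03147380e+00  1.08633942e+00]
```

View pics/s9.png

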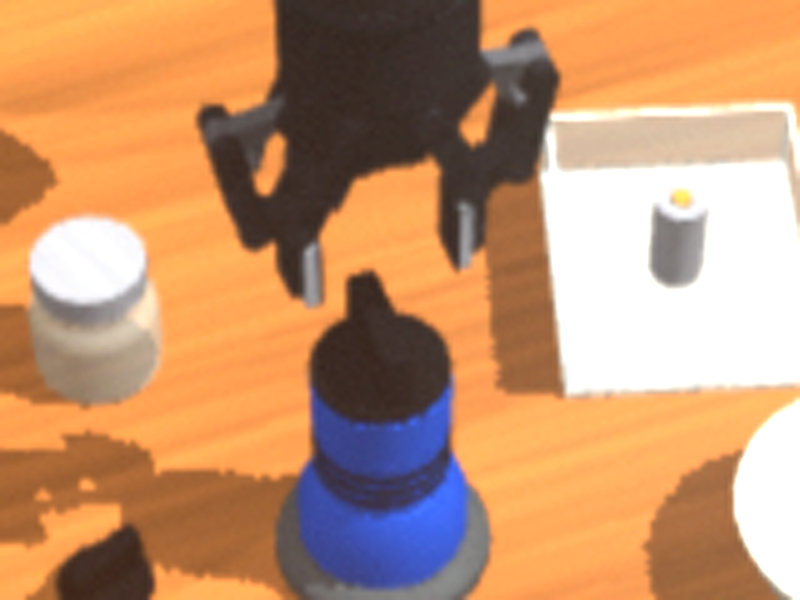

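The gripper is aligned over the bar. I'll descend and grip it.

{"fn": "drive_tool", "kwargs": {
  "series": [
    [0, 0, 0.8, 0],
    [0, 0, 1.5, 0],
    [0, 0, 1.8, 0],
    [0, 0, 1.8, 0],
    [0, 0, 1.8, 0]
  ]
}}

```text
t: 15.65
position: [545.5, 47.2, 133.5]
ee_rot: [-3.141, -0.001, -0.04]
force: [0.4, -0.3, 0.7]
gripper_width: 55.7
```

{"fn": "drive_tool", "kwargs": {
  "series": [
    [0, 0, 0, 0],
    [0, 0, 0, 0],
    [0, 0, 0, 0],
    [0, 0, 0, 0],
    [0, 0, 0, 0]
  ],
  "claw": 0
}}

```text
t: 16.15
position: [545.3, 47.0, 133.3]
ee_rot: [-3.141, -0.001, -0.04]
force: [-1.4, 0.6, 5.8]
gripper_width: 12.6
```

{"fn": "drive_tool", "kwargs": {
  "series": [
    [0, 0, 0, 0],
    [0, 0, 0, 0]
  ]
}}

```text
t: 16.35
position: [545.3, 47.0, 133.3]
ee_rot: [-3.141, -0.001, -0.04]
force: [-1.3, 0.0, 5.1]
gripper_width: 12.9
```

Run:
```python
from h import *
q=manip.get_state(); print(q["position"],q["ee_rot"],q["force"],q["moment"],q["gripper_width"],q["joints"])
```

```text
[545.29939687  47.04088409 133.3217763 ] [-3.14129319e+00 -1.20331154e-03 -4.00335616e-02] [-1.28109143  0.01772236  5.09047553] [ 0.23917978  0.42965012 -0.00937305] 12.899677374860095 [ 4.44300283e-01  2.35700012e-01 -4.05219524e-01  3.68694117e-04
 -9.28672473e-01  1.08624203e+00]
```

Gripped. I'll try anticlockwise first (tool turn negative), gently.

{"fn": "drive_tool", "kwargs": {
  "series": [
    [0, 0, 0, -0.4],
    [0, 0, 0, -0.8],
    [0, 0, 0, -1.2],
    [0, 0, 0, -1.6],
    [0, 0, 0, -1.6]
  ]
}}

```text
t: 16.85
position: [545.5, 47.1, 133.3]
ee_rot: [3.142, -0.002, 0.185]
force: [-0.1, -0.4, 5.7]
gripper_width: 12.8
```

Run:
```python
from h import *
q=manip.get_state(); print(q["position"],q["ee_rot"],q["force"],q["moment"],q["gripper_width"],q["joints"],q["joint_efforts"][5])
```

```text
[545.54376507  47.07085093 133.32791492] [ 3.14154100e+00 -1.63877598e-03  1.85230188e-01] [-0.10745175 -0.36500842  5.68252638] [ 0.09371489 -0.0351132   0.07377773] 12.833136436776158 [ 4.44275179e-01  2.35840782e-01 -4.05099771e-01  5.86710660e-04
 -9.28284991e-01  1.31140010e+00] 0.6373508647084236
```

{"fn": "drive_tool", "kwargs": {
  "series": [
    [0, 0, 0, -0.3],
    [0, 0, 0, -0.6],
    [0, 0, 0, -0.6]
  ]
}}

```text
t: 17.15
position: [545.5, 47.0, 133.3]
ee_rot: [3.141, -0.002, 0.268]
force: [-0.5, -0.0, 4.7]
gripper_width: 12.9
```

Run:
```python
from h import *
q=manip.get_state(); print(q["position"],q["ee_rot"],q["force"],q["moment"],q["gripper_width"],q["joints"],q["joint_efforts"][5])
```

```text
[545.53214597  47.02736003 133.31656684] [ 3.14138796e+00 -1.57876703e-03  2.68402944e-01] [-0.52058982 -0.03145405  4.71670383] [0.04991225 0.09722332 0.10942856] 12.872744263310887 [ 4.44214128e-01  2.35855972e-01 -4.05113398e-01  5.96637047e-04
 -9.28308414e-01  1.39462784e+00] 0.4390689544379711
```

It turned 17.7° freely, with the width unchanged and a low moment, so anticlockwise is the free way. I'll continue to 60°.

{"fn": "drive_tool", "kwargs": {
  "series": [
    [0, 0, 0, -0.6],
    [0, 0, 0, -1.2],
    [0, 0, 0, -1.8],
    [0, 0, 0, -2.4],
    [0, 0, 0, -3.0]
  ]
}}

```text
t: 17.65
position: [545.5, 47.0, 133.3]
ee_rot: [3.141, -0.001, 0.689]
force: [-0.4, -0.1, 6.2]
gripper_width: 12.9
```

{"fn": "drive_tool", "kwargs": {
  "series": [
    [0, 0, 0, -0.6],
    [0, 0, 0, -1.2],
    [0, 0, 0, -1.8],
    [0, 0, 0, -2.3],
    [0, 0, 0, -2.3]
  ]
}}

```text
t: 18.15
position: [545.5, 47.1, 133.3]
ee_rot: [3.14, -0.001, 1.009]
force: [-0.2, -0.3, 5.1]
gripper_width: 12.7
```

Run:
```python
from h import *
s=manip.get_image("scene")
q=manip.get_state(); print(q["position"],q["ee_rot"],q["force"],q["moment"],q["gripper_width"],q["joints"],q["joint_efforts"][5])
r=lambda a,k:cv2.resize(a,None,fx=k,fy=k,interpolation=cv2.INTER_CUBIC)
cv2.imwrite("pics/s10.png",np.clip(r(s[150:270,240:400],5).astype(float)*1.8,0,255).astype(np.uint8))
```

```text
[545.53395205  47.02549333 133.32187537] [ 3.14037553e+00 -1.04740846e-03  1.00764148e+00] [-0.18523015  0.76541282  5.56534724] [0.03300228 0.1071056  0.07236572] 12.87884773947166 [ 4.44203429e-01  2.35845257e-01 -4.05109716e-01  5.86513484e-04
 -9.28305873e-01  2.13388267e+00] 0.25406431406736374
```

View pics/s10.png

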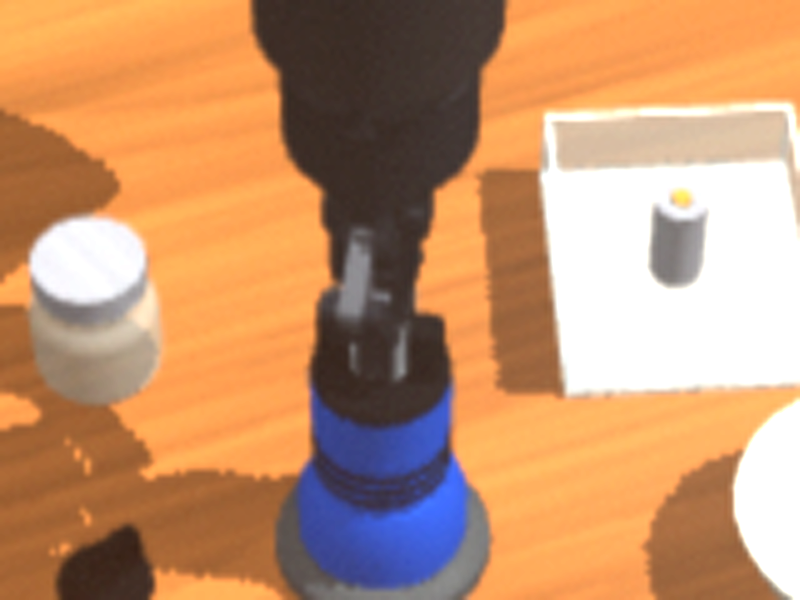

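It has turned 60° and the bar moved with the jaws. I'll try a gentle lift.

{"fn": "drive_tool", "kwargs": {
  "series": [
    [0, 0, -0.1, 0],
    [0, 0, -0.2, 0],
    [0, 0, -0.2, 0]
  ]
}}

```text
t: 18.5
position: [544.8, 46.9, 137.7]
ee_rot: [-3.142, -0.0, 1.007]
force: [-0.3, 0.6, -1.7]
gripper_width: 12.9
```

{"fn": "drive_tool", "kwargs": {
  "series": [
    [0, 0, -0.3, 0],
    [0, 0, -0.6, 0],
    [0, 0, -0.9, 0],
    [0, 0, -1.2, 0],
    [0, 0, -1.6, 0]
  ]
}}

```text
t: 19.0
position: [544.7, 46.9, 178.2]
ee_rot: [-3.141, 0.0, 1.007]
force: [-0.4, 0.7, -0.9]
gripper_width: 12.7
```

{"fn": "drive_tool", "kwargs": {
  "series": [
    [0, 0, -0.5, 0],
    [0, 0, -1.2, 0],
    [0, 0, -1.9, 0],
    [0, 0, -2.3, 0],
    [0, 0, -2.4, 0]
  ]
}}

```text
t: 19.5
position: [545.4, 47.1, 239.3]
ee_rot: [3.14, -0.002, 1.007]
force: [0.5, -0.3, -1.0]
gripper_width: 12.8
```

{"fn": "drive_tool", "kwargs": {
  "series": [
    [0, 0, 0, 0],
    [0, 0, 0, 0],
    [0, 0, 0, 0],
    [0, 0, 0, 0],
    [0, 0, 0, 0]
  ]
}}

```text
t: 20.0
position: [544.7, 46.8, 237.1]
ee_rot: [-3.141, 0.001, 1.007]
force: [0.5, -0.2, -1.4]
gripper_width: 12.9
```

Run:
```python
from h import *
s=manip.get_image("scene"); t=manip.get_image("top")
q=manip.get_state(); print(q["t"],q["position"],q["ee_rot"],q["force"],q["gripper_width"],np.abs(q["qvel"]).max())
cv2.imwrite("pics/s11.png",s)
r=lambda a,k:cv2.resize(a,None,fx=k,fy=k,interpolation=cv2.INTER_CUBIC)
cv2.imwrite("pics/s12.png",np.clip(r(s[130:280,290:450],4).astype(float)*1.8,0,255).astype(np.uint8))
```

```text
20.1 [544.8028977   46.91739287 237.34918942] [-3.14137251e+00  2.62231754e-04  1.00686341e+00] [ 1.16422136  0.1032022  -1.0376151 ] 12.890599490417001 0.0014240459778794737
```

View pics/s11.png

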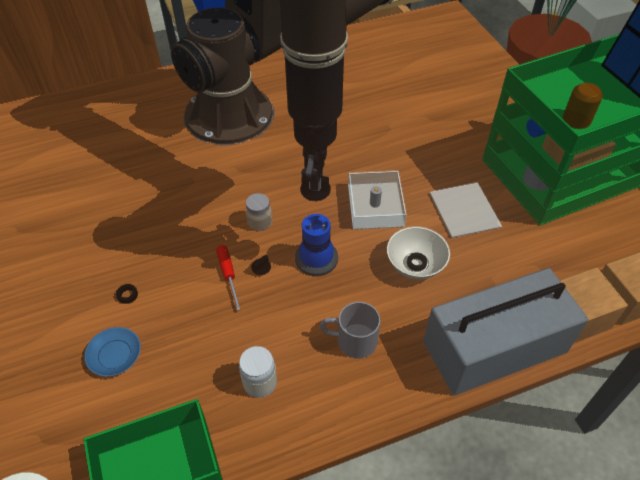

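View pics/s12.png

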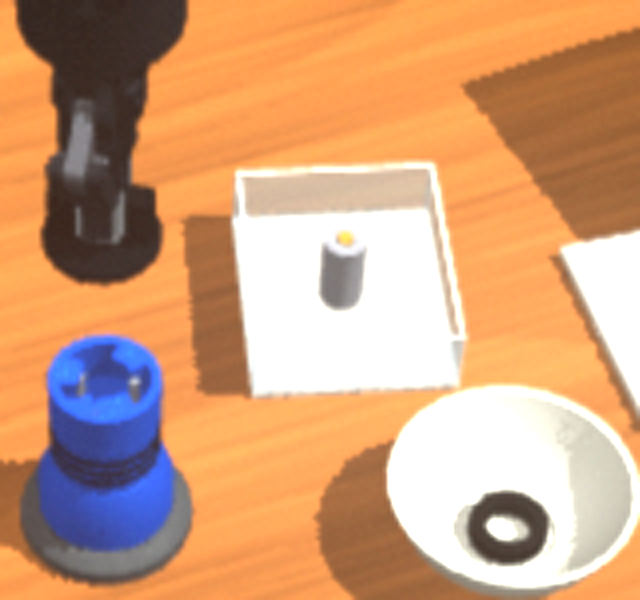

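The torch is open (scene 316,222). The cap hangs level in the gripper (316,188) about 104 mm above the rim. The cell is in the box (376,196) and the ring is in the bowl (417,261). I'll hand in.

```bash
python3 -c "
from cell import manip
print(manip.sign_off())"
```

```text
the job is handed in; nothing more can be done
None
```

The job is done and handed in at about 20 s, well inside the 69 s limit; sign-off gives no verdict.

- **Spares:** I put the cell in the clear box, where it stands upright near the middle. The left-most ring lies flat on the bowl's floor.
- **Cap:** I gripped the bar and turned it anticlockwise first. That was the free direction: it turned past the 12° limit without blocking and reached 60°, so I never tried clockwise. A gentle 4 mm test lift met only about 2 N, and it then came straight off.
- **Last checks:** The cap is held level and at rest, with its flange about 104 mm above the rim. The gripper reads 12.9 mm on the 14 mm bar; the reading also ran 1–4 mm low on the cell and ring. In the final picture the box, bowl and bystanders look unmoved by eye; I did not re-measure them.
- **Disagreements:** No check failed. The two cameras differed by up to about 4 mm on the bowl's centre, and the TCP reading jittered by 1–3 mm.

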